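Burnish the seam of a brass-inlaid housing

TASK

Take the orange-handled burnisher from its blue stand, set its spring-loaded tip into the dark L-shaped seam of the housing at the blue-marked end, and guide it lightly and slowly (never faster than 8 cm a second, its spring slightly pressed in) along the seam, round the corner to the red-marked end, without leaving the seam or lifting on the way. Then lift it off at the red end, hang it back upright in its stand with the collar resting on the stand's top, let go, and do not disturb the other things on the bench.

Things in the scene. Friction and masses are not known exactly. Their poses are not given: they have to be found in the camera images.
- burnisher: Burnishing stylus, about 140 g, hung upright. Origin: underside centre of its brass collar (40 mm across, 6 thick); z up. Orange round handle, 20 mm across, 6 to 56 mm above the origin: grip there from above, any yaw. Below the origin a steel barrel 16 mm across, 45 long, then the dark sprung tip, 5 mm across, round-ended, down to 72 mm below. Starts with the origin within 3 mm of the stand's seat.
- tip (a point): Lowest point of the burnisher's round tip, 72 mm below the burnisher's origin when the spring is out.
- tip_spring (a joint): How far the sprung tip is pushed up into the barrel: 0 = out, 10 mm = bottomed. It starts to move at about 0.5 N and takes 3 N at 10 mm. About 4 to 6 mm is a good working press; 0.5 mm is the least that counts as pressed.
- stand: Fixed stand, two blue cheeks on a dark base plate 90 x 100 mm, carrying a blue top plate 80 x 80 mm. Origin: centre of the base's underside, on the bench. Place and yaw vary.
- stand_seat (a point): Centre of the round hole (26 mm across, right through) in the stand's top plate, on its upper face, 95 mm above the bench. The burnisher's collar rests on this face around the hole; the plate is 10 mm thick and open below, clear for the tip (23 mm above the bench when hung).
- housing: Fixed aluminium housing, 130 (x) x 170 (y) mm, on a dark base plate 150 x 190, a brass plate flush in its +x +y corner. Flat top 55 mm above the bench. Origin: underside centre, on the bench; place and yaw vary. The seam is the dark-floored groove between brass and aluminium, 11 mm wide, 5 deep (floor 50 mm up): 100 mm along housing -y, a square corner, 65 mm along +x; blue patch at its start, red at its end.
- seam_start (a point): Start of the seam's centre line, by the blue patch, on the groove floor. Housing frame (-20, 65, 50) mm. The groove's closed end is 5.5 mm beyond. Within 16 mm of here or of the seam's end the tip may enter and leave; elsewhere keep it in the groove or over 7 mm above the housing's top. Press under 20 N.
- seam_a1 (a point): Point on the seam's centre line on the groove floor, 35 mm after the start.
- seam_a2 (a point): Point on the seam's centre line on the groove floor, 68 mm after the start.
- seam_corner (a point): Corner of the seam's centre line, on the groove floor, 100 mm after the start. Housing frame (-20, -35, 50) mm.
- seam_b1 (a point): Point on the seam's centre line on the groove floor, 32 mm after the corner.
- seam_end (a point): End of the seam's centre line, by the red patch, on the groove floor, 65 mm after the corner. Housing frame (45, -35, 50) mm. The groove's closed end is 5.5 mm beyond.
- compound_bar: Loose reddish polishing bar, 100 x 35 x 30 mm, lying to the left; leave alone. Origin under its centre.
- jar: Loose jar, 60 mm across, 75 mm tall, beyond the work; leave alone. Origin under its centre.
- brush: Loose brush lying beyond the work; leave alone.
- wheel: Loose grey felt wheel, 80 mm across, 22 mm tall, beyond the work; leave alone. Origin under its centre.
- collar_ring: Loose steel ring, 56 mm across, 12 mm tall, beyond the work; leave alone. Origin under its centre.
- spacer: Loose upright aluminium spacer, 24 mm across, 35 mm tall, nearest the robot; leave alone. Origin under its centre.
Things that resemble listed ones, but are neither listed nor needed, are in the scene too. Leave any green look-alike of the housing alone. Leave any purple look-alike of the burnisher alone.

How it is judged:
By the outcome, as a careful person would: the job done as asked, in the order asked, and still so for the second after the job is handed in, with the robot touching nothing.
It also fails if it takes over 64 s, if anything falls off the work surface, if the arm or the gripper's body presses on something with over 40 N, if the wrist force passes 120 N, or if a joint passes its speed limit or range.

ROBOT

A 6-joint arm with a two-finger parallel gripper is mounted at the origin on the work surface. World frame = base frame: x ahead of the robot, y to its left, z up, the work surface at z = 0. Lengths are in m, angles in rad, forces in N, time in s.
With the tool pointing down it reaches from about 0.35 to 0.875 m from the base axis. Payload 15.5 kg.
Tool frame: the origin (TCP) lies on the front face of the gripper's body, between the roots of the fingers; the fingertips stand 73 mm ahead of it and the grasp point (between the pads) lies 54 mm ahead of it; z points along the fingers, y is the line along which they close (so a half turn about z gives the same grasp; the last joint's range is limited). The gripper opens to 85 mm and grips with 20 to 120 N. Pads are 22 mm wide; open, the fingers measure 114 mm over their backs; the gripper's body (76 mm by 85 mm) begins 54 mm behind the grasp point. The pads swing forward as they close: fully open they stand 13 mm farther back than shut.
Start: joints at [-1.345, 0.494, 1.345, -0, 1.302, -0.096], TCP at [0.197, -0.593, 0.304] pointing down, gripper open.
Joint ranges: [-2.91, 2.91], [-0.82, 2.16], [0.22, 2.67], [-1.22, 4.37], [0.12, 2.79], [-3.08, 3.08]. Speed limits (rad/s): [1.89, 1.89, 2.57, 3.01, 3.01, 3.01].

INTERFACE

Orientations are given as a 3x3 rotation matrix whose columns are the frame's x, y, z axes.
In Python, from bench import * gives the robot as it stands. The module is installed in compiled form; this text tells all that it offers.
- The arm moves only by the shell command python3 -m creep 'ROWS' [FORCE]. ROWS is JSON, a list that holds one entry, the list of rows, each a list of 7 numbers: the closure, from 0 (fully open) to 1 (shut), then the shift along the tool's x, y, z scaled (see below), then the turn, a rotation vector about the tool's x, y, z scaled (see below). A call has 1 to 12 rows; each row shifts and turns the commanded pose from where the row before left it, along the tool's axes as they then stand; what a row does not reach is not made up. The controller multiplies each number of a shift by 400 mm and each number of a turn by 180 degrees. A row lasts 1/8 s, in which the tool goes at most 62.5 mm and 10.7 degrees, less where a joint would pass 70% of its speed; a pose out of reach is approached as far as the arm can. A call with a number of a shift or a turn outside -1 to 1 is refused whole. A call with a gripper value outside its range is refused whole. The fingers move at their own pace and stop on an object; FORCE is the grip in N (left out, the last holds). Time passes only in rows, so rows that do not move let the fingers close. It gives the time, the measured TCP pose, the force, the opening and the grip force at its end, in the units of the state.
- state(): the state, without advancing time (a new reading comes with each control period).
- read_camera(name): name is "side" or "top" or "wrist"; returns a dict with "frame" (400x640x3 uint8, blue, green, red), "fx", "fy", "cx", "cy" (pixels), "view" (4x4, takes a point from world to camera coordinates). Camera axes: x right, y down, z forward; pixel columns grow to the right and rows downward; lengths in m; the calibration is good to about 2 mm. A picture is of the moment at which its call begins. There is no depth.
- job_done(): hands the job in; it is judged then, once.
The state is a dict: "time_s": time; "joints": joint angles; "qd": joint speeds; "joint_torque": joint torques, N m; "ee_pos": TCP position; "tool_rot": TCP orientation; "contact_force": force on the tool from outside, world axes, zero at the start; "moment": the same for the moment, N m; "finger_gap": finger opening in m; "gripper_force": force on a finger pad.
Only numpy, scipy, OpenCV 4.12 (cv2) and the standard library are available. Lean on these libraries where they do the work, as an engineer would, in place of code of your own. Each camera call takes 0.05 s, during which the arm holds its last target. There are 200 camera calls.

## Working session

There is one attempt and no reset: what is moved stays moved. The work goes in short steps, Python scripts to look and compute and a shell command to move; the robot and the scene stay as the last step left them, time stands still between calls to the robot, and variables do not carry over. Pictures are saved under pics/ and viewed, at most 13 in all, crops included, and the job is handed in when it is done.

```bash
mkdir -p pics
python3 - <<'E'
from bench import *
import cv2,numpy as np
s=state();print({k:np.round(v,3).tolist() for k,v in s.items()})
for n in("top","side"):
    c=read_camera(n);cv2.imwrite(f"pics/{n}0.png",c["frame"]);print(n,c["fx"],c["fy"],c["cx"],c["cy"],np.round(c["view"],4).tolist())
E
```

```text
{'time_s': 0.0, 'joints': [-1.345, 0.494, 1.346, -0.0, 1.302, -0.095], 'qd': [0.001, 0.0, -0.0, 0.0, -0.003, 0.0], 'joint_torque': [-0.005, -88.218, -38.387, -0.001, 0.01, -0.0], 'ee_pos': [0.197, -0.593, 0.303], 'tool_rot': [[0.949, 0.315, -0.0], [0.315, -0.949, 0.001], [0.0, -0.001, -1.0]], 'contact_force': [-0.344, -0.237, 0.487], 'moment': [-0.022, -0.023, 0.039], 'gripper_force': 0.0, 'finger_gap': 0.086}
top 519.9643371576198 519.9643371576198 319.926536182402 197.69328289657793 [[-0.0208, -0.9998, -0.0019, 0.0023], [-0.9913, 0.0208, -0.1299, 0.5876], [0.1299, -0.0008, -0.9915, 1.5132], [0.0, 0.0, 0.0, 1.0]]
side 480.7537688179476 480.7537688179476 318.61560961410834 204.2820613958023 [[-0.7081, -0.7061, 0.0081, 0.4008], [-0.4434, 0.4357, -0.7833, 0.3443], [0.5496, -0.5583, -0.6215, 1.0058], [0.0, 0.0, 0.0, 1.0]]
```

View pics/top0.png

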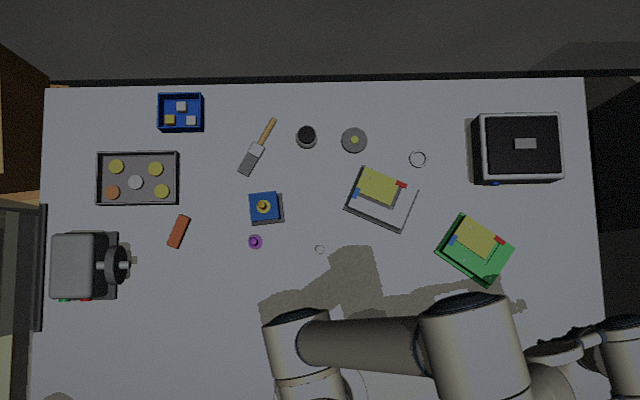

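View pics/side0.png

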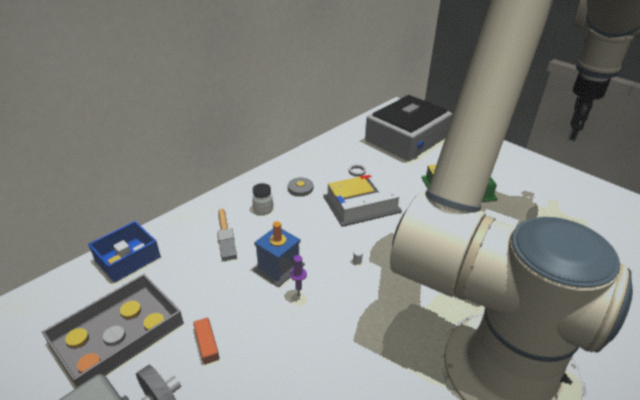

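```bash
cat > h.py <<'E'
from bench import *
import cv2,numpy as np
def ray(c,u,v,z):
    V=np.array(c["view"]);R=V[:3,:3];o=-R.T@V[:3,3]
    d=R.T@np.array([(u-c["cx"])/c["fx"],(v-c["cy"])/c["fy"],1.])
    return o+d*(z-o[2])/d[2]
def pix(c,p):
    q=np.array(c["view"])@np.r_[p,1.];return np.array([q[0]/q[2]*c["fx"]+c["cx"],q[1]/q[2]*c["fy"]+c["cy"]])
def blobs(f,lo,hi,amin=6):
    h=cv2.cvtColor(f,cv2.COLOR_BGR2HSV);m=cv2.inRange(h,lo,hi)
    n,l,st,ce=cv2.connectedComponentsWithStats(m)
    return [(l==i,st[i],ce[i]) for i in range(1,n) if st[i,4]>=amin]
E
python3 - <<'E'
from h import *
c=read_camera("top");f=c["frame"]
for nm,lo,hi,z in(("orange",(5,150,60),(18,255,255),.15),("yellow",(19,120,60),(35,255,255),.055),("blue",(100,150,50),(125,255,255),.055),("red",(0,170,60),(4,255,255),.055),("red2",(174,170,60),(180,255,255),.055),("purple",(130,100,40),(160,255,255),.06)):
    for m,s,ce in blobs(f,lo,hi):
        if 230<ce[0]<430 and 150<ce[1]<260: print(nm,s,ce.round(1),ray(c,*ce,z).round(4))
a=cv2.resize(f[150:260,230:430],None,fx=4,fy=4,interpolation=cv2.INTER_CUBIC)
cv2.imwrite("pics/z1.png",a)
E
```

```text
yellow [257 200  13  13  87] [262.3 205.7] [0.5652 0.1604 0.055 ]
blue [352 188   8  11  44] [355.3 192.5] [ 0.5985 -0.1148  0.055 ]
blue [249 191  30  31 581] [263.7 205.9] [0.5643 0.1561 0.055 ]
red [397 181  10   7  29] [401.6 184.2] [ 0.6204 -0.2525  0.055 ]
purple [249 236  13  13 130] [254.8 241.9] [0.459  0.1822 0.06  ]
```

View pics/z1.png

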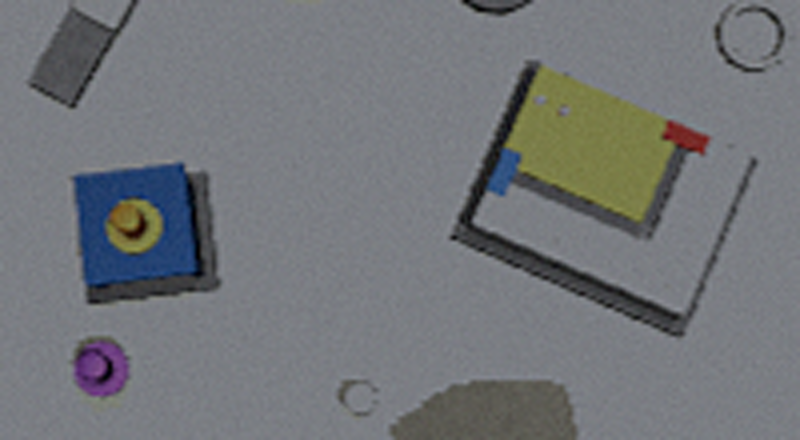

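Run:
```python
from h import *
c=read_camera("top");f=c["frame"]
hsv=cv2.cvtColor(f,cv2.COLOR_BGR2HSV);print(hsv[187,380],hsv[207,270])
def rect(m,z):
    cs,_=cv2.findContours(m.astype(np.uint8),0,cv2.CHAIN_APPROX_NONE)
    p=np.vstack(cs).reshape(-1,2).astype(float);P=np.array([ray(c,*q,z)[:2] for q in p],np.float32)*1000
    return cv2.minAreaRect(P)
for m,s,ce in blobs(f,(20,80,50),(38,255,255),300):
    if 340<ce[0]<430 and ce[1]<215:
        r=rect(m,.055);print("brass",r,cv2.boxPoints(r).round(1).tolist())
bl=blobs(f,(100,120,40),(125,255,255),300)
for m,s,ce in bl:
    if 230<ce[0]<300:
        r=rect(m,.095);print("plate",r);
for m,s,ce in blobs(f,(15,80,50),(38,255,255),60):
    if 240<ce[0]<290 and ce[1]>180:
        cs,_=cv2.findContours(m.astype(np.uint8),0,cv2.CHAIN_APPROX_NONE);e=cv2.minEnclosingCircle(np.vstack(cs));print("collar",e,ray(c,*e[0],.101))
h=[b for b in blobs(f,(5,150,60),(18,255,255),4) if 240<b[2][0]<290]; print([ (b[1],b[2],ray(c,*b[2],.151)) for b in h if b[2][1]>180])
c2=read_camera("side")
for m,s,ce in blobs(c2["frame"],(3,150,60),(18,255,255),30): print("side or",s,ce.round(1))
print(pix(c2,[.565,.152,.131]))
```

```text
[ 32 112 128] [32 54 90]
brass ((617.9638061523438, -179.35423278808594), (115.23938751220703, 79.3651123046875), 65.14237213134766) [[557.7000122070312, -215.0], [629.7000122070312, -248.3000030517578], [678.2000122070312, -143.8000030517578], [606.2000122070312, -110.4000015258789]]
plate ((559.8740844726562, 152.2496795654297), (80.3183364868164, 80.42662811279297), 6.073026657104492)
collar ((263.0, 206.18182373046875), 6.54619026184082) [0.5582969  0.15320569 0.101     ]
[]
side or [195 319  22  37 486] [205.2 337.8]
[274.50863984 228.28959425]
```

The brass plate and stand plate give clean rectangles. I'll turn the tool so its x and y axes match housing +x and −y, then travel to above the stand.

```bash
python3 -m creep '[[[0,0,0,0,0,0,0.048],[0,0,0,0,0,0,0.048],[0,0,0,0,0,0,0.048],[0,0,0,0,0,0,0.048],[0,0,0,0,0,0,0.0485],[0,0,-0.12,0,0,0,0],[0,0,-0.12,0,0,0,0],[0,0,-0.12,0,0,0,0],[0,0,-0.12,0,0,0,0],[0,0,-0.12,0,0,0,0],[0,0,-0.12,0,0,0,0],[0,0,-0.12,0,0,0,0]]]' 30
python3 -m creep '[[[0,0,-0.12,0,0,0,0],[0,0,-0.12,0,0,0,0],[0,0,-0.12,0,0,0,0],[0,0,-0.12,0,0,0,0],[0,0,-0.12,0,0,0,0],[0,0,-0.12,0,0,0,0],[0,0,-0.12,0,0,0,0],[0,0,-0.12,0,0,0,0],[0,0,-0.11,0,0,0,0],[0,0,-0.06,0,0,0,0],[0,0,0,0,0,0,0]]]'
cat >> h.py <<'E'
def togo(p):
    s=state();R=np.array(s["tool_rot"]);return (R.T@(np.array(p)-s["ee_pos"])/0.4).round(4)
E
python3 - <<'E'
from h import *
s=state();print(s["time_s"],np.round(s["ee_pos"],4),np.round(s["tool_rot"],3).tolist(),togo([.5585,.153,.183]))
c=read_camera("wrist");cv2.imwrite("pics/w1.png",c["frame"]);print(np.round(c["view"],3).tolist(),c["fx"])
print(pix(c,[.5585,.153,.101]),pix(c,[.5585,.153,.151]))
E
```

```text
time_s: 1.75
ee_pos: [0.339, -0.287, 0.304]
tool_rot: [[0.907, -0.421, 0.0], [-0.421, -0.907, -0.0], [0.0, 0.0, -1.0]]
contact_force: [0.8, 0.3, -0.1]
finger_gap: 0.0856
gripper_force: 0.0
time_s: 3.12
ee_pos: [0.5293, 0.1229, 0.3037]
tool_rot: [[0.908, -0.419, 0.0], [-0.419, -0.908, 0.0], [-0.0, -0.0, -1.0]]
contact_force: [0.5, -0.8, -0.6]
finger_gap: 0.0851
gripper_force: 0.0
3.125 [0.5293 0.1229 0.3037] [[0.908, -0.419, 0.0], [-0.419, -0.908, 0.0], [-0.0, -0.0, -1.0]] [ 0.0346 -0.0989  0.3017]
[[-0.419, -0.908, -0.001, 0.333], [-0.864, 0.399, 0.306, 0.368], [-0.278, 0.129, -0.952, 0.511], [0.0, 0.0, 0.0, 1.0]] 342.007897854649
[269.19070083 171.11850362] [259.06806159 187.98010463]
```

View pics/w1.png

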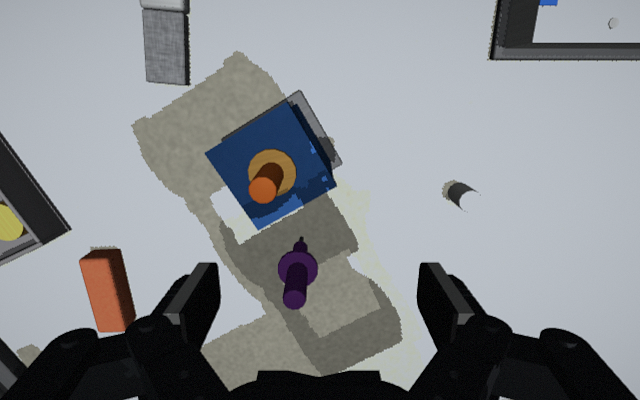

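Handle top at (263,190) and collar at (271,172) sit about 3 px right of my prediction, so I'll correct by about 2.5 mm. The purple look-alike at (297,270) is clear of the fingers.

```bash
python3 -m creep '[[[0,0.016,-0.045,0,0,0,0],[0,0.015,-0.048,0,0,0,0],[0,0,0,0.05,0,0,0],[0,0,0,0.05,0,0,0],[0,0,0,0.05,0,0,0],[0,0,0,0.05,0,0,0],[0,0,0,0,0,0,0]]]'
python3 - <<'E'
from h import *
c=read_camera("wrist");f=c["frame"];cv2.imwrite("pics/w2.png",f)
s=state();print(np.round(s["ee_pos"],4),togo([.5585,.152,.183]))
for lo,hi,z,n in(((5,140,50),(17,255,255),.14,"or"),((18,80,50),(38,255,255),.101,"collar")):
  for m,st,ce in blobs(f,lo,hi,150): print(n,st,ce.round(1),ray(c,*ce,z).round(4),togo(ray(c,*ce,z)))
print(pix(c,[.5585,.152,.101]),pix(c,[.5585,.152,.151]))
E
```

```text
time_s: 4.05
ee_pos: [0.555, 0.149, 0.2229]
tool_rot: [[0.907, -0.422, -0.003], [-0.422, -0.907, -0.001], [-0.002, 0.002, -1.0]]
contact_force: [-0.2, 0.7, 0.3]
finger_gap: 0.0856
gripper_force: 0.0
[0.5556 0.1493 0.2239] [ 0.0039 -0.0094  0.1022]
or [ 290  210   41   71 2419] [310.8 246.2] [0.5597 0.1501 0.14  ] [ 0.0088 -0.0064  0.2097]
or [  61  299   56   40 1249] [ 88.3 318.4] [0.5714 0.275  0.14  ] [-0.0965 -0.3019  0.2095]
collar [ 280  191   65   57 1762] [311.9 213.8] [0.562  0.1491 0.101 ] [ 0.0152 -0.0066  0.3071]
[310.02893389 220.67921791] [307.68084286 260.42708455]
```

View pics/w2.png

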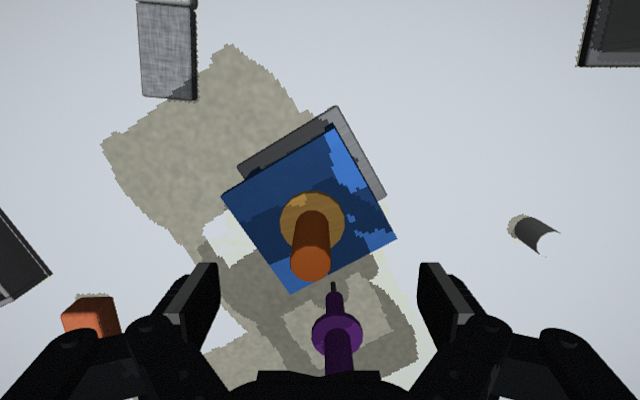

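Handle top at (311,264) and collar at (312,221): aligned to about 2 mm. I'll descend, close, and lift.

```bash
python3 -m creep '[[[0,0.001,-0.005,0.02,0,0,0],[0,0,0,0.03,0,0,0],[0,0,0,0.03,0,0,0],[0,0,0,0.02,0,0,0],[0,0,0,0,0,0,0],[1,0,0,0,0,0,0],[1,0,0,0,0,0,0],[1,0,0,0,0,0,0],[1,0,0,0,0,0,0],[1,0,0,0,0,0,0],[1,0,0,0,0,0,0],[1,0,0,0,0,0,0]]]' 60
```

```text
time_s: 5.6
ee_pos: [0.5572, 0.1519, 0.1842]
tool_rot: [[0.907, -0.421, 0.001], [-0.421, -0.907, 0.0], [0.0, -0.0, -1.0]]
contact_force: [-0.6, 1.0, 6.4]
finger_gap: 0.0188
gripper_force: 58.4
```

```bash
python3 -m creep '[[[1,0,0,-0.01,0,0,0],[1,0,0,-0.04,0,0,0],[1,0,0,-0.06,0,0,0],[1,0,0,-0.06,0,0,0],[1,0,0,-0.06,0,0,0],[1,0,0,-0.06,0,0,0],[1,0,0,-0.02,0,0,0],[1,0,0,0,0,0,0],[1,0,0,0,0,0,0]]]'
python3 - <<'E'
from h import *
s=state();print(s["finger_gap"],np.round(s["contact_force"],2))
R=np.array(s["tool_rot"]);p=np.array(s["ee_pos"])
c=read_camera("wrist");f=c["frame"];cv2.imwrite("pics/w3.png",f)
h=p+R@[0,0,.089]  # expected burnisher origin
print(pix(c,h),pix(c,h-[0,0,.072]))
for n in("top","side"):
  k=read_camera(n)
  print(n,pix(k,h-[0,0,.072]).round(1),pix(k,h).round(1))
  cv2.imwrite(f"pics/{n}1.png",k["frame"])
  if n=="side":
    u,v=pix(k,h).astype(int);side=cv2.resize(k["frame"][v-60:v+60,u-60:u+60],(400,400),interpolation=2);print(u-60,v-60)
cv2.imwrite("pics/m3.png",np.hstack([cv2.resize(f[:, 120:520],(400,400)),side]))
E
```

```text
time_s: 6.72
ee_pos: [0.5567, 0.1516, 0.3071]
tool_rot: [[0.907, -0.421, -0.001], [-0.421, -0.907, -0.0], [-0.001, 0.001, -1.0]]
contact_force: [-0.4, 0.4, -3.3]
finger_gap: 0.0187
gripper_force: 58.6
0.018687459357230863 [-0.39  0.41 -3.31]
[317.06164482 248.14688919] [317.37292893 203.32979915]
top [261.8 204.9] [258.7 201.8]
side [276.6 225.1] [275.2 201.1]
215 141
```

View pics/m3.png

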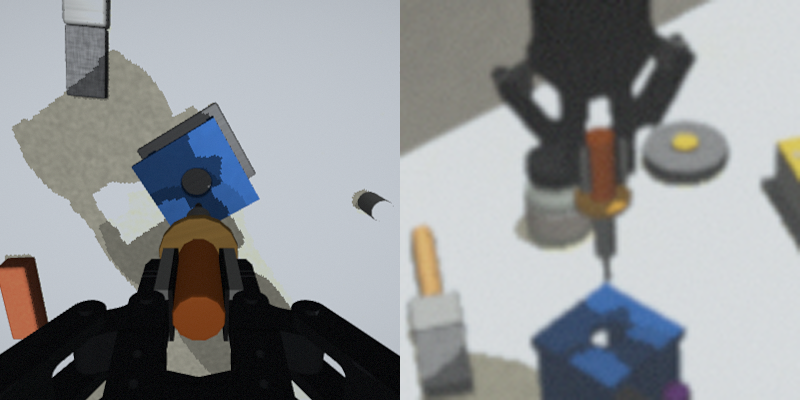

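Burnisher held upright, with its tip at side (277,225.6) as predicted. Now to above the seam start.

```bash
python3 -m creep '[[[1,0.02,0.03,0,0,0,0],[1,0.044,0.07,0,0,0,0],[1,0.05,0.08,0,0,0,0],[1,0.05,0.08,0,0,0,0],[1,0.05,0.08,0,0,0,0],[1,0.05,0.08,0,0,0,0],[1,0.05,0.08,0,0,0,0],[1,0.04,0.062,0,0,0,0],[1,0.02,0.03,0,0,0,0],[1,0,0,0,0,0,0],[1,0,0,0,0,0,0]]]'
python3 - <<'E'
from h import *
s=state();print(togo([.5926,-.1265,.307]))
c=read_camera("wrist");f=c["frame"];cv2.imwrite("pics/w4.png",f)
for n,p in dict(start=(.5926,-.1265,.05),corner=(.5505,-.2172,.05),end=(.6095,-.2446,.05)).items(): print(n,pix(c,p).round(1))
p=np.array(s["ee_pos"]);print("tip",pix(c,p-[0,0,.161]))
E
```

```text
time_s: 8.25
ee_pos: [0.5929, -0.1253, 0.3078]
tool_rot: [[0.907, -0.421, -0.0], [-0.421, -0.907, 0.0], [-0.0, -0.0, -1.0]]
contact_force: [-0.4, 0.2, -2.3]
finger_gap: 0.0189
gripper_force: 58.7
[0.0007 0.003  0.0021]
start [319.  171.7]
corner [420.8 171.8]
end [427.3 103.1]
tip [317.48601744 203.36383308]
```

View pics/w4.png

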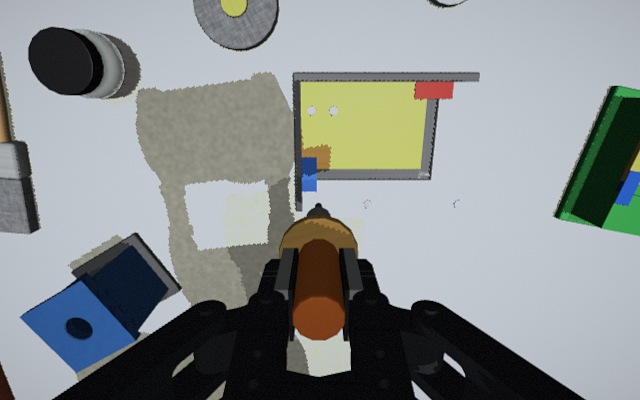

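The seam shows as a dark band, leg 1 near v≈175 (u 318–430) and leg 2 near u≈432 (v 98–175), with the tip at (318,207). I'll measure the band edges at the top plane.

Run:
```python
from h import *
c=read_camera("wrist");f=c["frame"];h=cv2.cvtColor(f,cv2.COLOR_BGR2HSV).astype(int)
dark=(h[...,2]<150)&(h[...,1]<80)
print(h[165:185,380].tolist());print(h[130,424:444].tolist())
R=np.array(state()["tool_rot"]);p=np.array(state()["ee_pos"])
A=[];B=[]
for u in range(340,416,5):
    v=np.where(dark[160:190,u])[0]+160; A.append([*(R.T@(ray(c,u,v.min()-.5,.055)-p))[:1],*(R.T@(ray(c,u,v.max()+.5,.055)-p))[:1]])
for y in range(105,160,5):
    u=np.where(dark[y,415:450])[0]+415; B.append([(R.T@(ray(c,u.min()-.5,y,.055)-p))[1],(R.T@(ray(c,u.max()+.5,y,.055)-p))[1]])
A=np.array(A)*1000;B=np.array(B)*1000
print(A.round(1).tolist());print(B.round(1).tolist());print("leg1 x",np.median(A,0),"leg2 y",np.median(B,0))
d=blobs(f,(100,150,50),(125,255,255),100)
for m,s,ce in d:print(s,ce,((R.T@(ray(c,*ce,.055)-p))*1000).round(1))
```

```text
[[32, 114, 201], [32, 117, 201], [32, 119, 204], [32, 103, 189], [36, 44, 145], [113, 24, 126], [111, 14, 126], [105, 12, 123], [102, 11, 121], [110, 12, 125], [107, 14, 126], [105, 13, 120], [110, 12, 125], [114, 12, 103], [98, 10, 98], [102, 15, 174], [107, 17, 214], [107, 17, 210], [107, 17, 211], [105, 17, 210]]
[[33, 54, 151], [112, 22, 125], [105, 16, 124], [99, 14, 125], [101, 17, 121], [107, 15, 121], [109, 16, 126], [107, 18, 127], [103, 18, 128], [101, 17, 120], [90, 23, 34], [105, 12, 86], [108, 17, 184], [107, 17, 213], [104, 16, 208], [105, 17, 209], [107, 17, 209], [106, 18, 209], [106, 18, 209], [106, 18, 209]]
[[4.7, -6.3], [4.7, -6.3], [4.7, -6.3], [4.7, -6.3], [4.7, -6.3], [4.7, -6.3], [4.7, -6.3], [4.7, -6.3], [4.7, -6.3], [4.7, -6.3], [4.7, -6.3], [4.7, -6.3], [4.7, -6.3], [4.7, -6.3], [4.7, -6.3], [4.7, -6.3]]
[[99.3, 110.2], [98.8, 109.8], [99.2, 110.3], [98.7, 109.8], [99.2, 110.3], [99.6, 109.9], [99.1, 110.4], [99.6, 109.9], [99.1, 110.4], [99.5, 109.9], [99.0, 110.4]]
leg1 x [ 4.66819294 -6.2807723 ] leg2 y [ 99.18044278 110.23159839]
[302 158  15  33 472] [308.65889831 174.04025424] [ -0.8  -8.7 252.9]
[614 171  26  35 491] [627.77596741 188.58044807] [-15.4 304.7 252.8]
[  21  280  115   92 5062] [ 77.95515606 326.01066772] [-177.  -270.5  253. ]
```

Run:
```python
from h import *
c=read_camera("wrist");f=c["frame"];h=cv2.cvtColor(f,cv2.COLOR_BGR2HSV)
for v in range(196,222): print(v,''.join('#' if x<60 else '+' if x<130 else '.' for x in h[v,300:340,2]))
p=np.array(state()["ee_pos"])
for dz in(.158,.161):
  for a in(-.0025,.0025): print(dz,a,pix(c,p-[0,0,dz]+np.array([.907,-.421,0])*a),pix(c,p-[0,0,dz]+np.array([-.421,-.907,0])*a))
k=read_camera("side");v0=pix(k,p-[0,0,.161]);print(v0);g=cv2.cvtColor(k["frame"],cv2.COLOR_BGR2GRAY);u,v=v0.astype(int);
print(g[v-8:v+6,u-8:u+9])
```

```text
196 #+......................................
197 #+......................................
198 #+......................................
199 #+......................................
200 #+......................................
201 #+......................................
202 +#+.....................................
203 ++...............+#+....................
204 ++..............#####...................
205 ++.............+#####+..................
206 ++.............######+..................
207 ++.............#######+.................
208 ++...........+#########+................
209 ++.........+#############+..............
210 ++........+################+............
211 .........###################............
212 ........+###################+...........
213 .......+#####################+..........
214 .......######################+..........
215 .......################++#####..........
216 ......+###+++++++++##+++++++##+.........
217 ....++##++++++++++##++++++++++++........
218 ..++###++++++++++++++++++++++++###+.....
219 +#####++++.................++++#+####+..
220 ###++++.........
[... 670 characters left out ...]
211 212 212 212 211 198 136 108 160 199 205 193 178 146 111]
 [209 212 212 212 213 211 212 195 138 112 168 200 199 184 167 129 114]
 [212 211 214 211 213 212 212 195 137 120 179 198 177 170 167 148 155]
 [211 210 211 215 210 212 211 197 141 128 187 197 162 143 162 177 189]
 [211 211 212 212 214 212 211 200 157 142 188 197 154 120 137 165 185]
 [215 212 212 212 212 213 212 208 185 178 200 205 171 122 104 129 153]
 [213 212 211 211 211 212 211 210 208 204 211 209 194 145 104  93 104]
 [213 212 212 213 212 212 212 211 212 209 211 212 207 179 147 113  97]
 [211 211 211 212 211 212 211 213 212 212 212 213 210 205 192 162 141]
 [212 214 213 212 211 211 213 211 212 212 213 211 212 212 211 201 192]]
```

```bash
python3 -m creep '[[[1,0.001,0.0075,0.03,0,0,0],[1,0,0,0.05,0,0,0],[1,0,0,0.05,0,0,0],[1,0,0,0.04,0,0,0],[1,0,0,0.02,0,0,0],[1,0,0,0,0,0,0],[1,0,0,0,0,0,0]]]'
cat > look.py <<'E'
from h import *
c=read_camera("wrist");f=c["frame"];h=cv2.cvtColor(f,cv2.COLOR_BGR2HSV).astype(int)
cv2.imwrite("pics/last.png",f)
s=state();p=np.array(s["ee_pos"]);R=np.array(s["tool_rot"])
print("ee",p.round(4),"F",np.round(s["contact_force"],1),"gap",round(s["finger_gap"],4))
t=pix(c,p-[0,0,.161]);print("tip pred",t)
b=lambda u,v,z:((R.T@(ray(c,u,v,z)-p))*1000)[:2].round(1)
for m,st,ce in blobs(f,(0,0,0),(180,255,60),20):
    pass
u0,v0=t.astype(int)
for v in range(v0-14,v0+12,1): print(v,''.join('#' if x<60 else '+' if x<165 else '.' for x in h[v,u0-30:u0+50,2]), u0-30)
dark=(h[...,2]<150)&(h[...,1]<80)
y=max(v0-70,5)
for yy in(y,y+15,y+30):
    u=np.where(dark[yy,u0+40:])[0][:40]+u0+40
    if len(u): print("leg2",yy,u.min(),u.max(),b(u.min()-.5,yy,.055),b(u.max()+.5,yy,.055))
for uu in(u0+25,u0+45,u0+65):
    v=np.where(dark[v0-40:v0+30,uu])[0]+v0-40
    if len(v): print("leg1",uu,v.min(),v.max(),b(uu,v.min()-.5,.055),b(uu,v.max()+.5,.055))
E
python3 look.py
```

```text
time_s: 9.32
ee_pos: [0.5925, -0.129, 0.2325]
tool_rot: [[0.907, -0.421, 0.001], [-0.421, -0.907, -0.0], [0.001, -0.0, -1.0]]
contact_force: [0.2, 0.1, -2.2]
finger_gap: 0.0183
gripper_force: 58.7
ee [ 0.5924 -0.129   0.2325] F [-0.8 -0.5 -1.7] gap 0.0186
tip pred [317.50984102 203.71880145]
189 ####+++++++++++++++++++++++++++++++++++++++++++++++++++++++++++++............... 287
190 #####+++++++++++++++++++++++++++++++++++++++++++++++++++++++++++++.............. 287
191 #####+++++++++++++++++++++++++++++++++++++++++++++++++++++++++++++.............. 287
192 #####++++++++++++++++++++++++++++++++++++++++++++++++++++++++++++++............. 287
193 #####+++++++++++++++++++++++++++++++++++++++++++++++++++++++++++++++++++++++++++ 287
194 #####++++++++++++++++++++###############++++++++#+++#++++++++##+++++++++++++++++ 287
195 #####++++++++++++++++++++##################+++++##+++#++#+###+#+++++++++++++++++ 287
196 #####++++++++++++++++++++#########################+#############++++++++++++++++ 287
197 #####++++++++++++++++++++######################+##############++++++++++++++++++ 287
198 ##
[... 1056 characters left out ...]
. 287
210 #####++++++++++++++++++#################+....................................... 287
211 ######++++++++++++++++###################+...................................... 287
212 ######+++++++++++++++####################+...................................... 287
213 ######+++++++++++++++#####################+..................................... 287
214 ######++++++++++++++######################++.................................... 287
leg2 133 451 465 [47.8 95.3] [ 47.8 106. ]
leg2 148 449 463 [37.  95.1] [ 37. 106.]
leg2 163 447 461 [25.9 94.9] [ 26. 106.]
leg1 342 194 222 [ 2.4 18.5] [-21.1  19. ]
leg1 362 193 206 [ 3.2 33.6] [-8.  34.1]
leg1 382 193 206 [ 3.2 48.8] [-8.  49.4]
```

View pics/last.png

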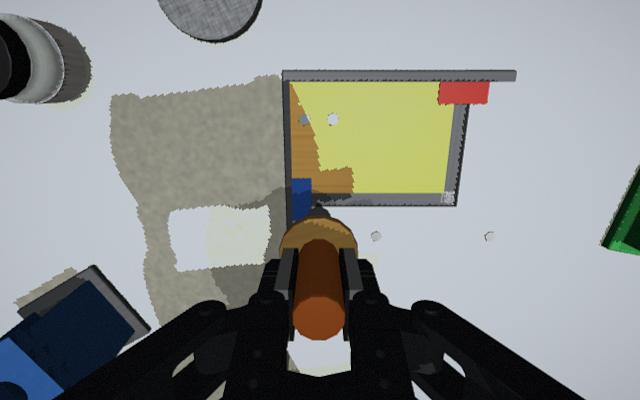

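```bash
python3 -m creep '[[[1,-0.0035,0.0005,0.005,0,0,0],[1,0,0,0.01,0,0,0],[1,0,0,0.0125,0,0,0],[1,0,0,0.0125,0,0,0],[1,0,0,0.008,0,0,0],[1,0,0,0,0,0,0],[1,0,0,0,0,0,0]]]'
python3 look.py | head -2
```

```text
time_s: 10.25
ee_pos: [0.5909, -0.1285, 0.2128]
tool_rot: [[0.907, -0.421, 0.0], [-0.421, -0.907, -0.0], [0.0, -0.0, -1.0]]
contact_force: [0.1, -0.5, -2.9]
finger_gap: 0.0184
gripper_force: 58.7
ee [ 0.5909 -0.1286  0.2129] F [-0.6 -1.3 -2. ] gap 0.0185
tip pred [317.4642328  203.51271382]
```

```bash
python3 -m creep '[[[1,0,0,0.005,0,0,0],[1,0,0,0.006,0,0,0],[1,0,0,0.006,0,0,0],[1,0,0,0,0,0,0],[1,0,0,0,0,0,0]]]'
python3 look.py
python3 - <<'E'
from h import *
f=cv2.imread("pics/last.png")[170:230,280:360];a=cv2.resize(f,None,fx=8,fy=8,interpolation=2)
F=[]
for i in range(8):
    c=read_camera("side");F.append(state()["contact_force"])
print(np.mean(F,0),np.std(F,0))
p=np.array(state()["ee_pos"]);u,v=pix(c,p-[0,0,.161]).astype(int)
b=cv2.resize(c["frame"][v-30:v+15,u-7-10:u+18],(112*3,480),interpolation=2) if 0 else cv2.resize(c["frame"][v-30:v+15,u-15:u+15],(150,480),interpolation=2)
cv2.imwrite("pics/m5.png",np.clip(np.hstack([a,b]).astype(float)*1.6,0,255))
E
```

```text
time_s: 10.92
ee_pos: [0.5909, -0.1285, 0.206]
tool_rot: [[0.907, -0.421, 0.0], [-0.421, -0.907, -0.0], [0.0, -0.0, -1.0]]
contact_force: [-0.1, -0.2, -0.0]
finger_gap: 0.0187
gripper_force: 58.8
ee [ 0.5908 -0.1285  0.206 ] F [ 0.8  0.2 -0.2] gap 0.0183
tip pred [317.45598321 203.52686195]
189 ++++++++++++++++++++++++.+++++++++++++++++++++++++++++++++++++++++++++++++++++.. 287
190 #+++++++++++++++++++++++++++++++++++++++++++++++++++++++++++++++++++++++++++++.. 287
191 #+++++++++++++++++++++++.++++++++++++++++++++++++++++++++++++++++++++++++++++++. 287
192 #++++++++++++++++++++++++++++++++++++++++++++++++++++++++++++++++++++++++++++++. 287
193 #++++++++++++++++++++++++++++++++++++++++++++++++++++++++++++++++++++++++++++... 287
194 #++++++++++++++++++++++++++++++++++++++++++++++++++++++++++++++++++++++++++++... 287
195 #++++++++++++++++++++++++++++++++++++++++++++++++++++++++++++++++++++++++++++... 287
196 #+++++++++++++++++++++++++++++++++++++++++++++++++++++++++++++++++++++++++++++.. 287
197 #+++++++++++++++++++++++++++++++++++++++++++++++++++++++++++++++++++++++++++++.. 287
198 #++
[... 1248 characters left out ...]
++++++++++++++++#################################++#+++++###+++++++++++++++ 287
213 ##+++++++++++++++++++####################################+++++++++++++++++++++++ 287
214 ##++++++++++++++++++#####################################++++++++++++###++++##++ 287
leg2 133 466 483 [51.  94.8] [ 51.  106.3]
leg2 148 464 480 [41.4 94.7] [ 41.4 105.8]
leg2 163 463 478 [31.5 95.4] [ 31.5 105.9]
leg1 342 202 222 [ 4.8 16.8] [-10.5  17.1]
leg1 362 202 216 [ 4.8 30.4] [-6.1 30.8]
leg1 382 202 216 [ 4.8 44. ] [-6.1 44.6]
[0.40000901 0.06917707 0.03580397] [0.49339223 0.3586412  0.61275667][ WARN:0@10.555] global loadsave.cpp:1063 imwrite_ Unsupported depth image for selected encoder is fallbacked to CV_8U.
```

View pics/m5.png

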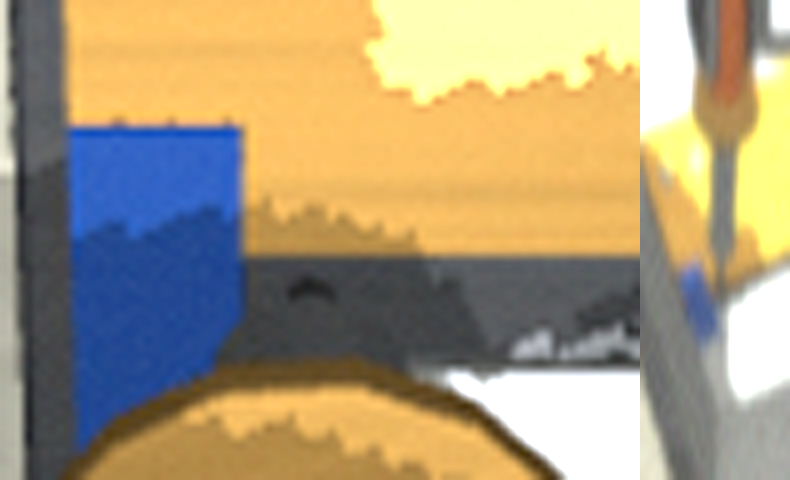

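The tip is at (319,205–207), inside the dark groove (v 202–216) and about 5.8 mm from its closed end. The load is about 2 N, so the spring is pressed about 5 mm. Starting leg 1 at 40 mm/s.

```bash
python3 -m creep '[[[1,0.001,0.004,0,0,0,0],[1,0,0.0085,0,0,0,0],[1,0,0.0125,0,0,0,0],[1,0,0.0125,0,0,0,0],[1,0,0.0125,0,0,0,0],[1,0,0.0125,0,0,0,0],[1,0,0.0125,0,0,0,0],[1,0,0.0125,0,0,0,0],[1,0,0.0125,0,0,0,0],[1,0,0.0125,0,0,0,0],[1,0,0.0125,0,0,0,0]]]'
python3 - <<'E'
from h import *
c=read_camera("wrist");f=c["frame"];h=cv2.cvtColor(f,cv2.COLOR_BGR2HSV).astype(int)
s=state();p=np.array(s["ee_pos"]);R=np.array(s["tool_rot"]);print(p.round(4),np.round(s["contact_force"],1))
for v in range(194,220): print(v,h[v,310:330,2].tolist()[::1])
b=lambda u,v,z:((R.T@(ray(c,u,v,z)-p))*1000)[:2].round(1)
for u in(270,285,345,355): print(u,h[192:222,u,2].tolist())
E
```

```text
time_s: 12.75
ee_pos: [0.5699, -0.1743, 0.2059]
tool_rot: [[0.907, -0.421, -0.0], [-0.421, -0.907, -0.0], [-0.0, 0.0, -1.0]]
contact_force: [0.1, 1.3, -0.3]
finger_gap: 0.0188
gripper_force: 58.9
[ 0.5697 -0.1749  0.2059] [-0.9 -2.6 -0.3]
194 [146, 146, 146, 144, 131, 133, 145, 144, 144, 145, 144, 144, 144, 144, 143, 144, 145, 146, 144, 143]
195 [147, 134, 135, 129, 108, 117, 150, 147, 132, 135, 149, 147, 146, 145, 147, 145, 147, 145, 145, 147]
196 [132, 111, 113, 115, 112, 119, 139, 134, 110, 122, 153, 152, 150, 152, 151, 150, 150, 147, 150, 149]
197 [113, 114, 116, 115, 114, 113, 112, 113, 113, 120, 140, 138, 137, 138, 151, 149, 151, 150, 150, 150]
198 [113, 113, 113, 112, 112, 113, 111, 114, 112, 109, 110, 110, 111, 121, 148, 133, 137, 147, 147, 147]
199 [111, 111, 112, 111, 113, 112, 110, 112, 112, 110, 111, 111, 109, 117, 130, 109, 113, 139, 147, 144]
200 [113, 114, 115, 113, 112, 113, 113, 114, 115, 115, 116, 114, 114, 113, 112, 114, 111, 117, 138, 131]
201 [111, 111, 109, 110, 111, 109, 102, 104, 103, 105, 105, 103, 103, 104, 103, 102, 102, 102, 100, 101]
202 [81, 80, 81, 81, 
[... 1396 characters left out ...]
117, 117, 119, 108, 78, 63, 60, 62]
219 [134, 134, 134, 138, 146, 148, 147, 147, 147, 148, 150, 160, 160, 158, 158, 155, 131, 110, 105, 78]
270 [154, 150, 145, 148, 151, 153, 153, 150, 153, 147, 106, 62, 55, 44, 43, 43, 46, 46, 42, 44, 43, 45, 49, 55, 67, 97, 125, 122, 117, 120]
285 [154, 149, 145, 149, 153, 151, 140, 119, 119, 109, 81, 44, 45, 44, 44, 46, 44, 45, 45, 44, 45, 45, 48, 52, 64, 98, 125, 123, 119, 120]
345 [150, 149, 143, 147, 149, 149, 146, 144, 150, 136, 87, 62, 60, 60, 63, 62, 61, 61, 62, 60, 85, 112, 102, 74, 73, 165, 219, 215, 213, 212]
355 [151, 146, 144, 147, 147, 147, 145, 144, 148, 135, 88, 62, 63, 61, 60, 61, 63, 62, 63, 59, 54, 65, 72, 65, 76, 164, 220, 215, 213, 212]
```

Still centred in the groove after 50 mm. Finishing leg 1.

```bash
python3 -m creep '[[[1,0,0.0125,0,0,0,0],[1,0,0.0125,0,0,0,0],[1,0,0.0125,0,0,0,0],[1,0,0.0125,0,0,0,0],[1,0,0.0125,0,0,0,0],[1,0,0.0125,0,0,0,0],[1,0,0.0125,0,0,0,0],[1,0,0.0125,0,0,0,0],[1,0,0.0125,0,0,0,0],[1,0,0.008,0,0,0,0],[1,0,0.0045,0,0,0,0],[1,0,0,0,0,0,0]]]'
cat > lk2.py <<'E'
from h import *
c=read_camera("wrist");f=c["frame"];g=cv2.cvtColor(f,cv2.COLOR_BGR2HSV)[...,2]
s=state();p=np.array(s["ee_pos"]);R=np.array(s["tool_rot"]);print(p.round(4),np.round(s["contact_force"],1))
for v in range(185,222): print(v,''.join('#' if x<35 else '+' if x<80 else '-' if x<125 else '.' for x in g[v,290:350]))
E
python3 lk2.py
```

```text
time_s: 14.3
ee_pos: [0.5489, -0.2196, 0.2058]
tool_rot: [[0.907, -0.421, -0.0], [-0.421, -0.907, -0.0], [-0.0, 0.0, -1.0]]
contact_force: [-0.2, -0.5, 0.2]
finger_gap: 0.0184
gripper_force: 58.9
[ 0.549  -0.2196  0.2059] [-1.3  0.1  0.3]
185 ....................+++++++++++++++-........................
186 ....................++++++++++++++++........................
187 ....................++++++++++++++++........................
188 ....................++++++++++++++++........................
189 ....................+++++++++++++++-........................
190 ....................+++++++++++++++-........................
191 ....................++++++++++++++++........................
192 ....................++++++++++++++++........................
193 ....................++++++++++++++++........................
194 ....................++++++++++++++++........................
195 .................--.++++++++++++++++........................
196 ...............-----+++++++++++++++-........................
197 .............-------+++++++++++++++-........................
198 ....-......-
[... 843 characters left out ...]
++++++++++++++++++++++++++++-..-------............
212 +++++++++++++++++++++++++++++++++++++++-.----.---...........
213 ++++++++++++++++++++++++++++++++++++++++-----..--..--.......
214 ++++++++++++++++++++++++++++++++++++++++-.---.--------......
215 ++++++++++++++++++++++++++++++++++++++++-.---.------........
216 +++++++++++++++++++++++++++++++++++++++++--------...........
217 ------------++++++++++++++++++++++++++++++-----.............
218 -.........--+++++++------------------++++++++--.............
219 ...-....--+++++++-....................--+++++++-............
220 ---.----++++++--........................---++++++-..........
221 ------++++++--.....-.......................--+++++-.........
```

Corner reached, tip centred at u≈318.5 in the leg 2 band (310–326). Now leg 2.

```bash
python3 -m creep '[[[1,0.004,0,0,0,0,0],[1,0.0085,0,0,0,0,0],[1,0.0125,0,0,0,0,0],[1,0.0125,0,0,0,0,0],[1,0.0125,0,0,0,0,0],[1,0.0125,0,0,0,0,0],[1,0.0125,0,0,0,0,0]]]'
python3 lk2.py | sed -n '1p;14,30p'
python3 -m creep '[[[1,0.0125,0,0,0,0,0],[1,0.0125,0,0,0,0,0],[1,0.0125,0,0,0,0,0],[1,0.0125,0,0,0,0,0],[1,0.0125,0,0,0,0,0],[1,0.0125,0,0,0,0,0],[1,0.008,0,0,0,0,0],[1,0.0045,0,0,0,0,0],[1,0,0,0,0,0,0],[1,0,0,0,0,0,0]]]'
python3 lk2.py
```

```text
time_s: 15.22
ee_pos: [0.5766, -0.2322, 0.2059]
tool_rot: [[0.907, -0.421, 0.0], [-0.421, -0.907, -0.0], [0.0, 0.0, -1.0]]
contact_force: [-0.8, -0.2, -0.8]
finger_gap: 0.0185
gripper_force: 58.9
[ 0.5772 -0.2325  0.2059] [ 0.2 -1.2 -0. ]
197 .............-------++++++++++++++++-.......................
198 ....--....----------++++++++++++++++--......................
199 ..-----.------------++++++++++++++++---.....................
200 --------------------++++++++++++++++---.....................
201 --------------------++++++++++++++++---.....................
202 --------------------++++++++++++++++----..-.................
203 --------------------++++++++++++++++--------................
204 --------------------+++++++++++++++++----.--................
205 --------------------++++++++++++++++--------................
206 --------------------+++++++###++++++---------...............
207 --------------------++++++#####+++++----.----...............
208 --------------------++++++++++++++++----------..............
209 --------------------++++++++++++++++----------..............
210 ------------
[... 2187 characters left out ...]
---------+++++++++++++++++++--.-----..-...........
212 ------------------+++++++++++++++++++++-..----..-...........
213 -----------------++++++++++++++++++++++--.---...--..........
214 -----------------+++++++++++++++++++++++-.----..--..........
215 -----------------+++++++++++++++++++++++-..----..--..-......
216 -----------------++++++++++++++++++++++++--.-.....--........
217 --------------++++++++++++++++++++++++++++---...............
218 ------------+++++++-------------.----++++++++--.............
219 ----------++++++--....................--+++++++-............
220 --------++++++--........................--+++++++-..........
221 ------++++++--.....--......................---++++-.........
```

Red end reached, tip 5.5 mm from the closed end. Lifting straight off and carrying it back.

```bash
python3 -m creep '[[[1,0,0,-0.01,0,0,0],[1,0,0,-0.0175,0,0,0],[1,0,0,-0.0175,0,0,0],[1,0,0,-0.04,0,0,0],[1,0,0,-0.06,0,0,0],[1,0,0,-0.06,0,0,0],[1,0,0,-0.05,0,0,0],[1,0,0,0,0,0,0]]]'
python3 -m creep '[[[1,-0.018,-0.03,0,0,0,0],[1,-0.045,-0.071,0,0,0,0],[1,-0.054,-0.085,0,0,0,0],[1,-0.054,-0.085,0,0,0,0],[1,-0.054,-0.085,0,0,0,0],[1,-0.054,-0.085,0,0,0,0],[1,-0.054,-0.085,0,0,0,0],[1,-0.054,-0.085,0,0,0,0],[1,-0.054,-0.085,0,0,0,0],[1,-0.054,-0.085,0,0,0,0],[1,-0.0395,-0.07,0,0,0,0]]]'
python3 - <<'E'
from h import *
print(togo([.5575,.1518,.307]))
E
```

```text
time_s: 17.58
ee_pos: [0.6085, -0.247, 0.3102]
tool_rot: [[0.907, -0.421, 0.003], [-0.421, -0.907, -0.002], [0.004, 0.0, -1.0]]
contact_force: [-0.6, -0.1, -1.0]
finger_gap: 0.0188
gripper_force: 58.9
time_s: 18.95
ee_pos: [0.556, 0.1541, 0.307]
tool_rot: [[0.907, -0.42, -0.002], [-0.42, -0.907, -0.0], [-0.002, 0.001, -1.0]]
contact_force: [-0.4, -0.1, -2.2]
finger_gap: 0.0185
gripper_force: 58.9
[ 0.0059  0.0036 -0.0001]
```

Settle, descend until the tip is about 15 mm above the plate, and compare the tip with the hole.

```bash
python3 -m creep '[[[1,0.005,0.003,0,0,0,0],[1,0,0,0,0,0,0],[1,0,0,0.03,0,0,0],[1,0,0,0.03,0,0,0],[1,0,0,0.02,0,0,0],[1,0,0,0,0,0,0],[1,0,0,0,0,0,0]]]'
python3 - <<'E'
from h import *
c=read_camera("wrist");f=c["frame"]
print(togo([.5575,.1518,.307]),state()["ee_pos"])
p=np.array(state()["ee_pos"]);print(pix(c,p-[0,0,.161]))
cv2.imwrite("pics/w6.png",np.clip(cv2.resize(f[120:270,220:420],None,fx=4,fy=4,interpolation=2)*1.6,0,255).astype(np.uint8))
R=np.array(state()["tool_rot"])
for m,st,ce in blobs(f,(100,110,15),(125,255,255),800):
    cs,_=cv2.findContours(m.astype(np.uint8),0,cv2.CHAIN_APPROX_NONE)
    P=np.array([(R.T@(ray(c,*q,.095)-p))[:2]*1000 for q in np.vstack(cs).reshape(-1,2)],np.float32);print(st,cv2.minAreaRect(P))
E
```

```text
time_s: 19.82
ee_pos: [0.5589, 0.1501, 0.2761]
tool_rot: [[0.907, -0.421, 0.0], [-0.421, -0.907, 0.0], [0.0, -0.0, -1.0]]
contact_force: [0.3, -0.7, -1.5]
finger_gap: 0.0185
gripper_force: 58.9
[-0.0051 -0.0023 -0.077 ] [0.55897249 0.1501065  0.27621421]
[317.39399382 203.54266126]
[ 244  122  141  115 7713] ((-0.295135498046875, -2.177692413330078), (80.1001205444336, 83.02326965332031), 59.337501525878906)
```

View pics/w6.png

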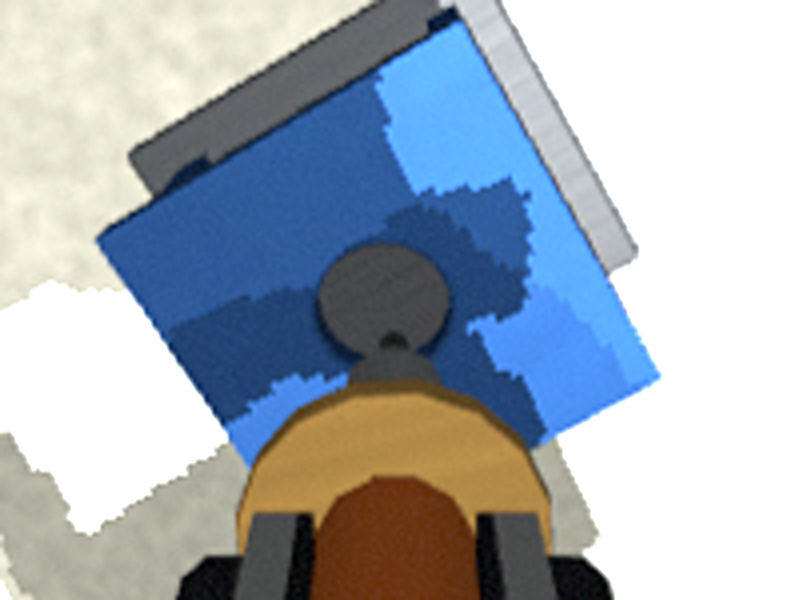

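The tip (318,204) sits about 1.7 mm right of and 0.8 mm behind the hole centre (316,196). I'll correct and lower to just above the seat.

```bash
python3 -m creep '[[[1,0.002,-0.0045,0,0,0,0],[1,0,0,0.02,0,0,0],[1,0,0,0.035,0,0,0],[1,0,0,0.035,0,0,0],[1,0,0,0.035,0,0,0],[1,0,0,0.035,0,0,0],[1,0,0,0.035,0,0,0],[1,0,0,0.02,0,0,0],[1,0,0,0.01,0,0,0],[1,0,0,0,0,0,0],[1,0,0,0,0,0,0]]]'
```

```text
time_s: 21.25
ee_pos: [0.5605, 0.1514, 0.1863]
tool_rot: [[0.907, -0.421, 0.001], [-0.421, -0.907, 0.0], [0.001, -0.0, -1.0]]
contact_force: [-0.4, 0.5, -1.1]
finger_gap: 0.0186
gripper_force: 58.9
```

```bash
python3 -m creep '[[[1,0,0,0.0025,0,0,0],[1,0,0,0.0015,0,0,0],[1,0,0,0,0,0,0],[1,0,0,0,0,0,0]]]'
```

```text
time_s: 21.75
ee_pos: [0.5603, 0.1514, 0.1843]
tool_rot: [[0.907, -0.421, 0.0], [-0.421, -0.907, 0.0], [0.0, -0.0, -1.0]]
contact_force: [-0.8, -0.1, -2.8]
finger_gap: 0.019
gripper_force: 58.9
```

```bash
python3 -m creep '[[[1,0,0,0.001,0,0,0],[1,0,0,0,0,0,0],[1,0,0,0,0,0,0]]]'|grep -E 'ee_pos|contact'; python3 -m creep '[[[1,0,0,0.001,0,0,0],[1,0,0,0,0,0,0],[1,0,0,0,0,0,0]]]'|grep -E 'ee_pos|contact';  python3 -m creep '[[[1,0,0,0.001,0,0,0],[1,0,0,0,0,0,0],[1,0,0,0,0,0,0]]]'|grep -E 'ee_pos|contact'
```

```text
ee_pos: [0.5603, 0.1514, 0.1842]
contact_force: [-1.9, -0.2, 5.8]
ee_pos: [0.5603, 0.1514, 0.1841]
contact_force: [-4.3, -0.5, 12.3]
ee_pos: [0.5603, 0.1514, 0.1841]
contact_force: [-4.8, -1.7, 19.1]
```

Firmly seated at the height it was picked from. Easing off, releasing, and retreating upward.

```bash
python3 -m creep '[[[1,0,0,-0.002,0,0,0],[1,0,0,0,0,0,0],[0,0,0,0,0,0,0],[0,0,0,0,0,0,0],[0,0,0,0,0,0,0],[0,0,0,0,0,0,0],[0,0,0,0,0,0,0],[0,0,0,0,0,0,0],[0,0,0,0,0,0,0]]]'
python3 -m creep '[[[0,0,0,-0.02,0,0,0],[0,0,0,-0.04,0,0,0],[0,0,0,-0.06,0,0,0],[0,0,0,-0.06,0,0,0],[0,0,0,-0.06,0,0,0],[0,0,0,-0.06,0,0,0],[0,-0.02,0,-0.03,0,0,0],[0,0,0,0,0,0,0],[0,0,0,0,0,0,0]]]'
python3 - <<'E'
from h import *
c=read_camera("wrist");f=c["frame"];k=read_camera("side")
a=cv2.resize(f,(400,250));u,v=277,235
b=cv2.resize(k["frame"][v-50:v+75,u-100:u+100],(400,250),interpolation=2)
cv2.imwrite("pics/fin.png",np.hstack([a,b]))
E
```

```text
time_s: 24.0
ee_pos: [0.5602, 0.1514, 0.1839]
tool_rot: [[0.907, -0.421, -0.0], [-0.421, -0.907, -0.0], [-0.0, 0.0, -1.0]]
contact_force: [0.2, -0.2, -0.3]
finger_gap: 0.0851
gripper_force: 0.0
time_s: 25.12
ee_pos: [0.5526, 0.1548, 0.3153]
tool_rot: [[0.907, -0.421, -0.001], [-0.421, -0.907, -0.0], [-0.001, 0.001, -1.0]]
contact_force: [-0.4, -0.4, -0.5]
finger_gap: 0.0853
gripper_force: 0.0
```

View pics/fin.png

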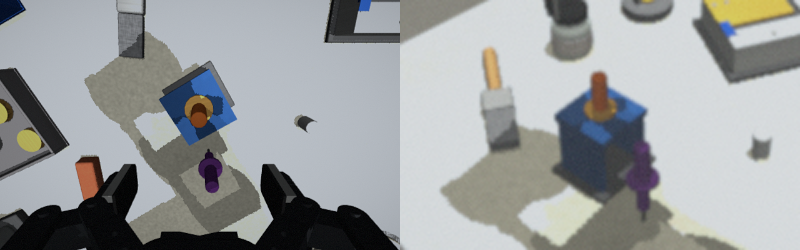

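The burnisher hangs upright in the stand, with the handle at about (199,115) in the left panel and (599,85) in the right. The collar is on the plate, the gripper is clear, and the neighbouring items have not moved.

```bash
python3 -c "
from bench import *
print(job_done())"
```

```text
the job is handed in; nothing more can be done
None
```

The job is done and handed in at about 25 s: the burnisher was guided along the whole seam from blue to red at about 4 cm/s with its spring pressed about 5 mm, lifted off, and hung back upright in its stand with nothing else seen to move.

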